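# Clamp a shaft in the bench gauge and hold the scale cover open

## Robot

A 7-joint arm with a two-finger parallel gripper is mounted at the origin on the work surface. World frame = base frame: x ahead of the robot, y to its left, z up, the work surface at z = 0. Lengths are in m, angles in rad, forces in N, time in s.
With the tool pointing down it reaches from about 0.425 to 0.925 m from the base axis. Payload 6.8 kg.
Tool frame: the origin (TCP) lies between the finger pads; the fingertips stand 14 mm ahead of it and the grasp point (between the pads) lies 5 mm behind it; z points along the fingers, y is the direction in which the jaws open and shut (so a half turn about z gives the same grasp; the last joint's range is limited). The gripper opens to 85 mm and grips with 20 to 120 N. Pads are 22 mm wide; open, the fingers measure 114 mm over their backs; the gripper's body (76 mm by 85 mm) begins 54 mm behind the grasp point. The pads swing forward as they close: fully open they stand 13 mm farther back than shut.
Start: joints at [1.215, 0.477, 0.022, 1.555, -0.011, 1.109, -0.083], TCP at [0.166, -0.654, 0.245] pointing down, gripper open.
Joint ranges: [-2.96, 2.96], [-0.34, 2.1], [-1.41, 1.46], [0.24, 2.44], [-1.37, 4.51], [0.17, 1.92], [-2.96, 2.96]. Speed limits (rad/s): [2.39, 2.39, 3.14, 3.14, 3.14, 3.14, 3.14].

## Interface

Orientations are given as a unit quaternion [w, x, y, z].
In Python, from station import bot gives the robot as it stands.
- The arm moves only by the shell command python3 -m crank 'ROWS' [FORCE]. ROWS is JSON, a list of rows, each a list of 3 entries, a list of its own where there are three numbers: the shift along the tool's x, y, z in m, then the turn, a rotation vector about the tool's x, y, z in degrees, then the finger opening in m, from 0 to 0.0854. A call has 1 to 10 rows; each row shifts and turns the commanded pose from where the row before left it, along the tool's axes as they then stand; what a row does not reach is not made up. A row lasts 1/8 s, in which the tool goes at most 62.5 mm and 10.7 degrees, less where a joint would pass 70% of its speed; a pose out of reach is approached as far as the arm can. A call is refused whole if a number of a shift passes 0.0625 or a number of a turn 10.7, either way. A call with a gripper value outside its range is refused whole. The fingers move at their own pace and stop on an object; FORCE is the grip in N (left out, the last holds). Time passes only in rows, so rows that do not move let the fingers close. It gives the time, the measured TCP pose, the force and the opening at its end, in the units of the state.
- bot.get_obs(): the state, without advancing time (a new reading comes with each control period).
- bot.read_camera(name): name is "side" or "top"; returns (picture, depth): 400x640x3 uint8, red, green, blue; 400x640 float32, m along the optical axis (not along the pixel's ray), 0 where there is no reading.
- bot.calibration(name): a dict with "fx", "fy", "cx", "cy" (pixels), "extrinsics" (4x4, takes a point from camera to world coordinates). Camera axes: x right, y down, z forward; pixel columns grow to the right and rows downward; lengths in m; the calibration is good to about 2 mm. A picture is of the moment at which its call begins. calibration takes no time and is no camera call.
- bot.hand_in(): hands the job in, once; it reports no verdict.
The state is a dict: "t": time; "q": joint angles; "joint_vel": joint speeds; "joint_torque": joint torques, N m; "eef_pos": TCP position; "tool_rot": TCP orientation; "contact_force": force on the tool from outside, world axes, zero at the start; "torque": the same for the moment, N m; "gripper_width": opening from 0.0 (shut) to 1.0 (fully open).
Only numpy, scipy, OpenCV 4.12 (cv2) and the standard library are available. Lean on these libraries where they do the work, as an engineer would, in place of code of your own. Each camera call takes 0.05 s, during which the arm holds its last target.

## Task

Slide the bench gauge's jaw shut on the upright turned shaft and push on gently until the sprung anvil behind it has given way by about 5 mm, then let go of the jaw so that the shaft stays clamped. Then lift the spring-loaded cover of the scale housing by its tab and hold it open at 50 degrees (within 5) so that the scale can be read: finish while still holding it there, because it snaps shut if released. Leave the loupe, the glass dish and the screwdriver alone.

Things in the scene. Friction and masses are not known exactly. Their poses are not given: they have to be found in the camera images.
- gauge: Bench gauge, fixed to the bench: grey base plate 130 (x) x 380 (y) x 20 mm thick. Origin on the bench under the base, 10 mm from the middle of its length; its x axis points away from its front, y along its length towards the white scale housing, z up. Sprung anvil at the -y end, sliding jaw in the middle, housing (110 x 120 mm, top 65 mm above the bench) at the +y end. It is placed anew and turned each time.
- jaw (a joint): Travel of the sliding jaw in m, 0 fully open to 0.07; grows as the jaw moves along the gauge's -y towards the anvil. At 0 the jaw face is 80 mm from the anvil's face. Sliding it takes about 4 N of friction, and it stays where it is left, also against the anvil's spring up to about 6 mm of its travel.
- thumb (a point): Grip point of the jaw's upright steel thumb plate: 12 mm thick along the gauge's y, 26 mm wide along x, rising from 40 to 90 mm above the bench; this point is its middle, 76 mm above the bench. The jaw plate's face is 48 mm ahead of it towards -y; jaw plate 12 mm thick with top 55 mm above the bench. Moves with the jaw.
- anvil (a joint): How far the sprung anvil has been pushed back along the gauge's -y, in m: 0 at rest, stop at 0.012; spring 0.6 N per mm. Anvil face is 36 mm wide, from 22 to 55 mm above the bench.
- shaft_center (a point): Loose turned steel shaft standing upright on the gauge's base plate between anvil and jaw, 28 mm diameter for its lower 28 mm, 16 mm above, 42 mm tall; this point is its centre, half-way up. It stands up to 10 mm off the anvil and slides along when the jaw pushes it. About 140 g.
- cover (a joint): Opening angle of the scale cover in rad: 0 shut, 1.4 limit; 50 degrees is 0.873. Weight and a spring close it, about 1.5 N at the tab.
- cover_tab (a point): Centre of the grip block at the end of the tab on the cover's front edge: dark steel, 16 mm wide along the hinge (gauge y), 26 mm long, 14 mm thick; shut it is 69 mm above the bench, projecting to the gauge's -x, free below down to the bench or base. The cover (110 x 122 x 5 mm, white) begins 33 mm behind this point.
- cover_hinge (a point): Middle of the cover's hinge line, which runs along the gauge's y at the far edge of the housing, 66 mm above the bench. Shut, the tab's grip block lies 143 mm from it towards the gauge's -x and 3 mm higher; opening lifts the tab up and over towards +x.
- loupe: Bystander: black eye loupe, cone 36 mm wide, 30 mm high, standing; origin at its underside.
- dish: Bystander: round glass dish 70 mm wide, 22 mm high; origin at its underside.
- driver: Bystander: aluminium screwdriver 130 mm long, lying.
Not all that is in view belongs to the job. Leave any blue, green or yellow look-alike of the part that bears shaft_center alone.

How it is judged:
On the way, in this order (a step that is already met when the one before it is completed fails the run):
1. the jaw clamps the shaft against the anvil, which has given way 3 to 10 mm (value of joint anvil between 0.003 and 0.01 m and contact force between shaft and anvil above 0.8 N and contact force between shaft and jaw above 0.8 N and angle between shaft_center's own z axis and vertical below 0.15 rad), for 0.2 s.
2. the fingers hold the cover open at 45 to 55 degrees (value of joint cover between 0.785 and 0.96 rad and contact force between cover and the fingers above 0.3 N), for 0.3 s.
At the end, for the whole second after the job is handed in: The fingers still hold the cover still at 45 to 55 degrees; the shaft stands upright clamped between jaw and anvil with at least 0.8 N, the anvil pushed back 2 to 10 mm, the jaw not touched (all of step 2 and value of joint anvil between 0.002 and 0.01 m and contact force between shaft and anvil above 0.8 N and contact force between shaft and jaw above 0.8 N and angle between shaft_center's own z axis and vertical below 0.15 rad and velocity of joint cover between -0.1 and 0.1 rad/s and contact force between jaw and the fingers below 0.05 N); the arm keeps its last pose, push and grip.
It fails at once if the shaft is squeezed hard (over 20 N) or the anvil is driven to its stop (contact force between shaft and jaw above 20 N or value of joint anvil above 0.0118 m).
It fails at once if a bystander is moved more than 15 mm (distance of any of loupe, dish, driver from where it was at the start of the episode above 0.015 m).
It also fails if it takes over 48 s, if anything falls off the work surface, if the arm or the gripper's body presses on something with over 40 N, if the wrist force passes 120 N, or if a joint passes its speed limit or range.

## Working session

There is one attempt and no reset: what is moved stays moved. The work goes in short steps, Python scripts to look and compute and a shell command to move; the robot and the scene stay as the last step left them, time stands still between calls to the robot, and variables do not carry over. Pictures are saved under pics/ and viewed, and the job is handed in when it is done.

```bash
ls; mkdir -p pics; python3 - <<'E'
from station import bot
import cv2,numpy as np
o=bot.get_obs(); print(o)
for n in ("top","side"):
    p,d=bot.read_camera(n); cv2.imwrite(f"pics/{n}0.png",p[:,:,::-1]); np.savez(f"pics/{n}0.npz",p=p,d=d)
    c=bot.calibration(n); print(n,{k:np.round(v,4).tolist() for k,v in c.items()})
E
```

```text
pics
{'t': 0.0, 'q': array([ 1.21489374,  0.47776697,  0.02234782,  1.55643294, -0.01150258,
        1.10931542, -0.08313109]), 'joint_vel': array([-3.21304937e-04, -4.33061531e-04, -1.24710825e-03, -9.40976237e-04,
       -9.67328225e-05, -1.44846322e-03, -1.78846121e-03]), 'joint_torque': array([ 4.36832543e-04, -5.96453118e+01,  1.60778023e+00, -2.81192797e+01,
        1.24076981e-02,  9.36728407e-03, -1.29799949e-05]), 'eef_pos': array([ 0.16540637, -0.65384154,  0.24435589]), 'tool_rot': array([-8.79588843e-04,  9.92334739e-01,  1.23575731e-01, -1.76929043e-04]), 'contact_force': array([-0.46288394,  0.3815158 ,  0.72589075]), 'torque': array([ 0.01293434,  0.00149607, -0.00368382]), 'gripper_width': 0.998741213275641}
top {'fx': 462.8659, 'fy': 462.8659, 'cx': 314.0649, 'cy': 197.041, 'extrinsics': [[-0.0228, -0.9877, 0.1544, 0.4979], [-0.9992, 0.0274, 0.0278, -0.0634], [-0.0317, -0.1536, -0.9876, 0.981], [0.0, 0.0, 0.0, 1.0]]}
side {'fx': 408.5691, 'fy': 408.5691, 'cx': 323.9347, 'cy': 199.3748, 'extrinsics': [[0.8968, -0.2819, 0.341, 0.385], [-0.4422, -0.5952, 0.6709, -0.5707], [0.0138, -0.7525, -0.6585, 0.5799], [0.0, 0.0, 0.0, 1.0]]}
```

View pics/top0.png

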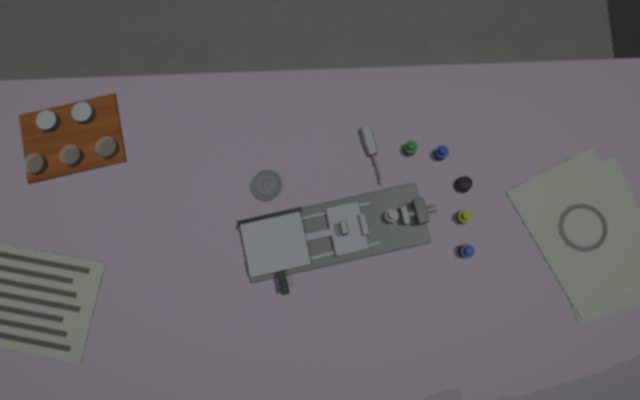

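View pics/side0.png

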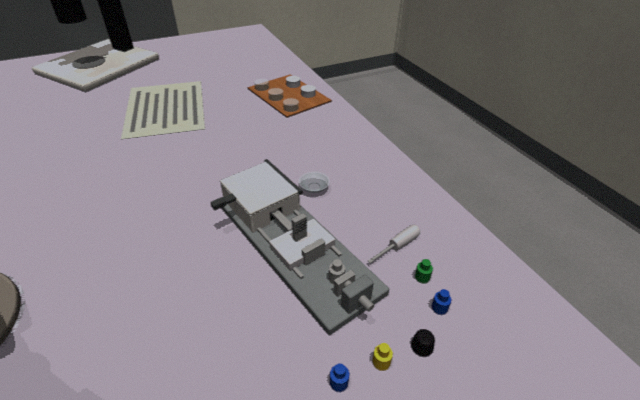

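```bash
cat > h.py <<'E'
import numpy as np,cv2
from station import bot
def cloud(n,d):
    c=bot.calibration(n); v,u=np.mgrid[0:400,0:640]
    P=np.stack([(u-c['cx'])/c['fx']*d,(v-c['cy'])/c['fy']*d,d],-1)
    E=np.array(c['extrinsics']); return P@E[:3,:3].T+E[:3,3]
def proj(n,X):
    c=bot.calibration(n); E=np.array(c['extrinsics']); p=(np.atleast_2d(X)-E[:3,3])@E[:3,:3]
    return np.stack([p[:,0]/p[:,2]*c['fx']+c['cx'],p[:,1]/p[:,2]*c['fy']+c['cy']],-1)
def ray(n,u,v,z):
    c=bot.calibration(n); E=np.array(c['extrinsics']); r=E[:3,:3]@[(u-c['cx'])/c['fx'],(v-c['cy'])/c['fy'],1]
    return E[:3,3]+r*(z-E[2,3])/r[2]
E
python3 - <<'E'
import numpy as np,cv2
from h import *
z=np.load('pics/top0.npz');p,d=z['p'],z['d']
P=cloud('top',d)
print('bench z',P[320,200],P[100,200],P[330,450], 'nan0',(d==0).mean())
c=p[170:310,225:450,::-1]; cv2.imwrite('pics/topc.png',np.clip(cv2.resize(c,None,fx=3.5,fy=3.5,interpolation=cv2.INTER_CUBIC)*1.5,0,255))
H=np.clip((P[170:310,225:450,2])*2550,0,255).astype(np.uint8)
cv2.imwrite('pics/toph.png',cv2.resize(H,None,fx=3.5,fy=3.5,interpolation=cv2.INTER_NEAREST))
z=np.load('pics/side0.npz');c=z['p'][155:325,200:400,::-1]; cv2.imwrite('pics/sidec.png',np.clip(cv2.resize(c,None,fx=3.5,fy=3.5,interpolation=cv2.INTER_CUBIC)*1.3,0,255))
E
```

```text
bench z [0.39954793 0.2068012  0.00072669] [0.87734097 0.21393504 0.00146082] [ 0.36923699 -0.30717238 -0.0034928 ] nan0 0.0038359375[ WARN:0@0.543] global loadsave.cpp:1063 imwrite_ Unsupported depth image for selected encoder is fallbacked to CV_8U.
```

View pics/topc.png

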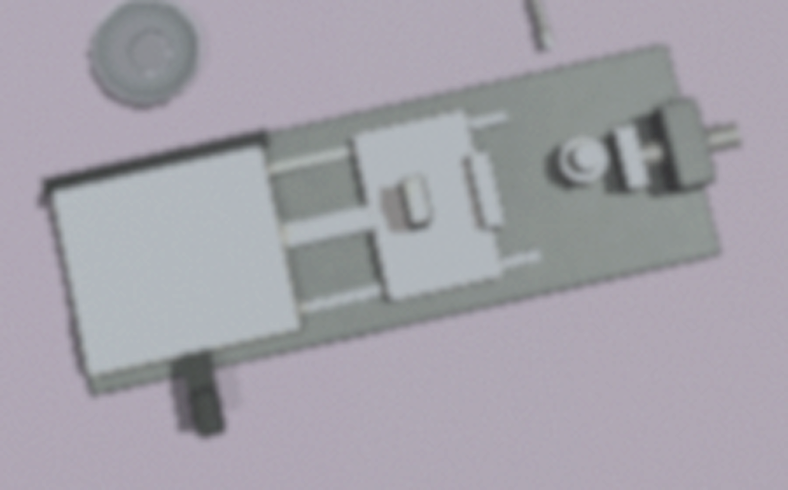

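View pics/toph.png

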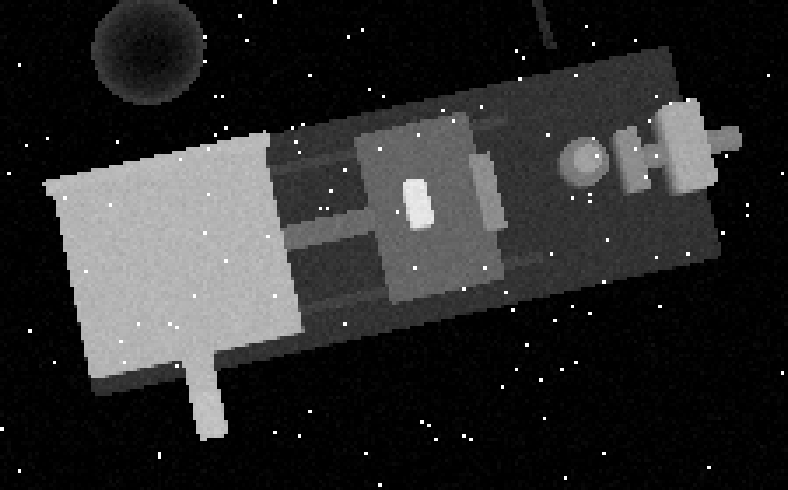

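View pics/sidec.png

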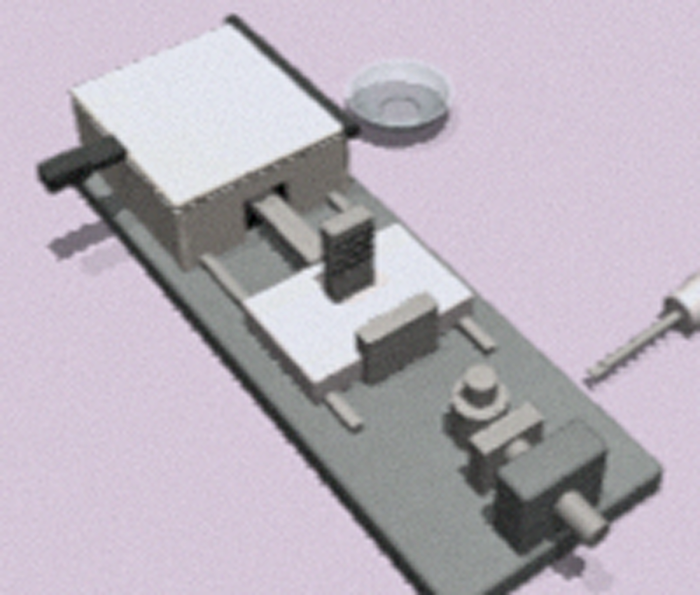

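The top view shows the housing around (275,243), the thumb plate near (344,227), the shaft (391,216), the anvil (405,215) and the tab at (284,285). The dish is at (266,185), beyond the hinge. Next I'll measure these with the depth image.

```bash
python3 - <<'E'
import numpy as np,cv2
from h import *
z=np.load('pics/top0.npz');p,d=z['p'],z['d']
P=cloud('top',d); Z=cv2.medianBlur(P[...,2].astype(np.float32),3)
def win(m,u0,u1,v0,v1):
    k=np.zeros_like(m);k[v0:v1,u0:u1]=1;return m&k
def rect(m,name):
    m=cv2.morphologyEx(m.astype(np.uint8),cv2.MORPH_OPEN,np.ones((2,2),np.uint8))>0
    X=P[m&(abs(P[...,2]-Z)<.006)]
    r=cv2.minAreaRect((X[:,:2]*1000).astype(np.float32))
    print(name,len(X),'c',np.round(X.mean(0),4),'rect c',np.round(r[0],1),'size',np.round(r[1],1),'ang',round(r[2],2)); return X
rect(win((Z>.012)&(Z<.11),232,440,178,290),'gauge')
rect(win((Z>.06)&(Z<.075),235,312,205,272),'cover')
rect(win((Z>.055)&(Z<.09),278,292,275,297),'tab')
rect(win((Z>.08)&(Z<.1),335,355,215,240),'thumb')
rect(win((Z>.048)&(Z<.065),357,372,210,240),'jawplate')
rect(win((Z>.045)&(Z<.065),398,412,203,228),'anvil')
rect(win((Z>.054)&(Z<.07),384,402,205,228),'shaft top')
rect(win((Z>.04),384,399,205,228),'shaft')
m=win((p.astype(int).sum(2)>0),0,640,0,400)
E
```

```text
gauge 11979 c [ 0.5712 -0.0766  0.0412] rect c [570.9 -90.1] size [406.9 233.1] ang 87.68
cover 3522 c [0.5518 0.0388 0.0699] rect c [551.  38.] size [118.  128.1] ang 13.39
tab 176 c [0.4682 0.0241 0.0647] rect c [466.8  24.3] size [41.1 17.8] ang 4.15
thumb 90 c [ 0.5754 -0.0965  0.0825] rect c [576.5 -97.4] size [23.9 16.2] ang 10.88
jawplate 132 c [ 0.5835 -0.1377  0.0509] rect c [ 584.6 -139.1] size [43.9 15.9] ang 11.09
anvil 136 c [ 0.5999 -0.2228  0.0505] rect c [ 601.2 -225.1] size [33.9 23.9] ang 15.04
shaft top 51 c [ 0.5998 -0.1947  0.0591] rect c [ 600.6 -195.8] size [16.6 13.3] ang 89.62
shaft 152 c [ 0.5992 -0.1942  0.0495] rect c [ 600.4 -196.6] size [30.6 25.3] ang 87.69
```

```bash
python3 - <<'E'
import numpy as np,cv2
from h import *
f=lambda u,v,z:ray('top',u/3.5+225-.36,v/3.5+170-.36,z)
BL,BR,TR=[f(*c,.02) for c in ((97,393),(719,254),(667,46))]
print(BL,BR,TR,np.linalg.norm(BL-BR),np.linalg.norm(TR-BR))
y=(BL-BR)/np.linalg.norm(BL-BR); print('y',y,'ang of x',np.degrees(np.arctan2(-y[0],y[1])))
# side edges
mid=(BL+TR)/2; print('centre',mid)
z=np.load('pics/top0.npz');P=cloud('top',z['d'])
# cover quad corners (crop), z~.068
C=[f(*c,.0685) for c in ((52,192),(92,375),(301,328),(265,143))]
print(np.round(C,4)); C=np.array(C)
print('sides',[round(float(np.linalg.norm(C[i]-C[(i+1)%4])),4) for i in range(4)],'c',C.mean(0))
# thumb top z .09
for n,c,h in (('thumb',(418,203),.09),('shaft',(588,157),.062),('jaw',(484,190),.055),('anvil',(632,157),.055),('tab end',(207,410),.076)): print(n,np.round(f(*c,h),4))
E
```

```text
[0.47535579 0.09434544 0.02      ] [ 0.54760006 -0.27256431  0.02      ] [ 0.67247796 -0.24922497  0.02      ] 0.37395454544687035 0.12704021009951916
y [-0.19318997  0.98116137  0.        ] ang of x 11.13900626492534
centre [ 0.57391687 -0.07743976  0.02      ]
[[ 0.5894  0.1118  0.0685]
 [ 0.4864  0.0892  0.0685]
 [ 0.5097 -0.028   0.0685]
 [ 0.6142 -0.0098  0.0685]]
sides [0.1054, 0.1195, 0.1061, 0.1241] c [0.54993409 0.04077793 0.0685    ]
thumb [ 0.576  -0.0947  0.09  ]
shaft [ 0.6021 -0.1929  0.062 ]
jaw [ 0.5855 -0.1339  0.055 ]
anvil [ 0.6022 -0.219   0.055 ]
tab end [0.4661 0.0244 0.076 ]
```

Yaw is about 11.2°, and the tab computed from the cover edge (0.4657, 0.0242) matches the direct measurement. The thumb-to-jaw-plate offset also agrees. Moving above the thumb.

```bash
python3 -m crank '[[[0.02,-0.018,0],[0,0,3],0.05],[[0.042,-0.039,0],[0,0,0],0.05],[[0.042,-0.039,0],[0,0,0],0.05],[[0.042,-0.039,0],[0,0,0],0.05],[[0.042,-0.039,0],[0,0,0],0.05],[[0.042,-0.039,0],[0,0,0],0.05],[[0.042,-0.039,0],[0,0,0],0.05],[[0.042,-0.039,0],[0,0,0],0.05],[[0.042,-0.039,0],[0,0,0],0.05],[[0.042,-0.039,0],[0,0,0],0.05]]' 20
cat >> h.py <<'E'
from scipy.spatial.transform import Rotation as R
def tgt(X):
    o=bot.get_obs(); w,x,y,z=o['tool_rot']; r=R.from_quat([x,y,z,w])
    print('t',round(o['t'],3),'pos',np.round(o['eef_pos'],4),'F',np.round(o['contact_force'],2),'gw',round(o['gripper_width'],3))
    M=r.as_matrix(); print('toolx ang',round(np.degrees(np.arctan2(M[1,0],M[0,0])),2),'z',np.round(M[:,2],3))
    print('shift tool',np.round(M.T@(np.array(X)-o['eef_pos']),4)); return o,M
E
python3 -c "
from h import *
tgt([.576,-.0947,.16])"
```

```text
t: 1.35
eef_pos: [0.4838, -0.2127, 0.2452]
tool_rot: [0.0, 0.995, 0.097, -0.0]
contact_force: [1.0, -1.1, 0.3]
gripper_width: 0.586
t 1.35 pos [ 0.4838 -0.2127  0.2452] F [ 0.95 -1.1   0.3 ] gw 0.586
toolx ang 11.19 z [-0. -0. -1.]
shift tool [ 0.1134 -0.0979  0.0851]
```

```bash
python3 -m crank '[[[0.038,-0.033,0.02],[0,0,0],0.05],[[0.038,-0.033,0.02],[0,0,0],0.05],[[0.037,-0.032,0.02],[0,0,0],0.05],[[0,0,0],[0,0,0],0.05],[[0,0,0],[0,0,0],0.05]]' 20
python3 - <<'E'
from h import *
tgt([.576,-.0947,.071])
for n in ("side","top"):
    p,d=bot.read_camera(n); cv2.imwrite(f"pics/{n}1.png",cv2.resize(p[120:330,180:450,::-1],None,fx=2.9,fy=2.8))
E
```

```text
t: 1.98
eef_pos: [0.5745, -0.0968, 0.1849]
tool_rot: [0.0, 0.995, 0.097, -0.001]
contact_force: [0.5, -0.3, 1.3]
gripper_width: 0.591
t 1.975 pos [ 0.5745 -0.0968  0.1849] F [ 0.51 -0.27  1.27] gw 0.591
toolx ang 11.19 z [-0.001 -0.    -1.   ]
shift tool [ 0.0021 -0.0018  0.1139]
```

View pics/side1.png

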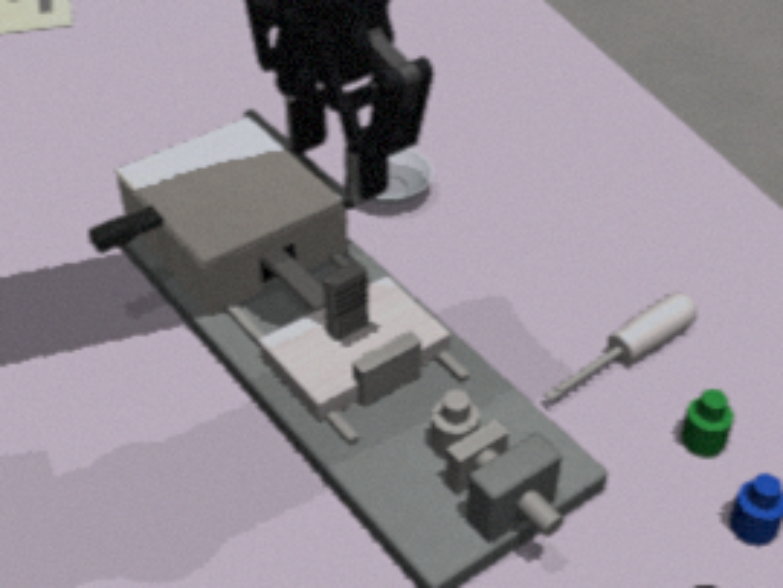

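The open gripper hangs above the thumb (345,300), with the shaft and anvil undisturbed. Descending.

```bash
python3 -m crank '[[[0.002,-0.002,0.045],[0,0,0],0.05],[[0,0,0.045],[0,0,0],0.05],[[0,0,0.024],[0,0,0],0.05],[[0,0,0],[0,0,0],0.05],[[0,0,0],[0,0,0],0.05]]' 20
python3 - <<'E'
from h import *
tgt([.576,-.0947,.071])
for n in ("side","top"):
    p,d=bot.read_camera(n); cv2.imwrite(f"pics/{n}2.png",cv2.resize(p[120:330,180:450,::-1],None,fx=2.9,fy=2.8))
E
```

```text
t: 2.7
eef_pos: [0.5773, -0.0948, 0.0728]
tool_rot: [0.0, 0.995, 0.097, 0.001]
contact_force: [-0.2, -0.7, 0.2]
gripper_width: 0.58
t 2.7 pos [ 0.5773 -0.0948  0.0728] F [-0.22 -0.74  0.2 ] gw 0.58
toolx ang 11.12 z [ 0.002 -0.001 -1.   ]
shift tool [-0.0013 -0.0004  0.0018]
```

View pics/side2.png

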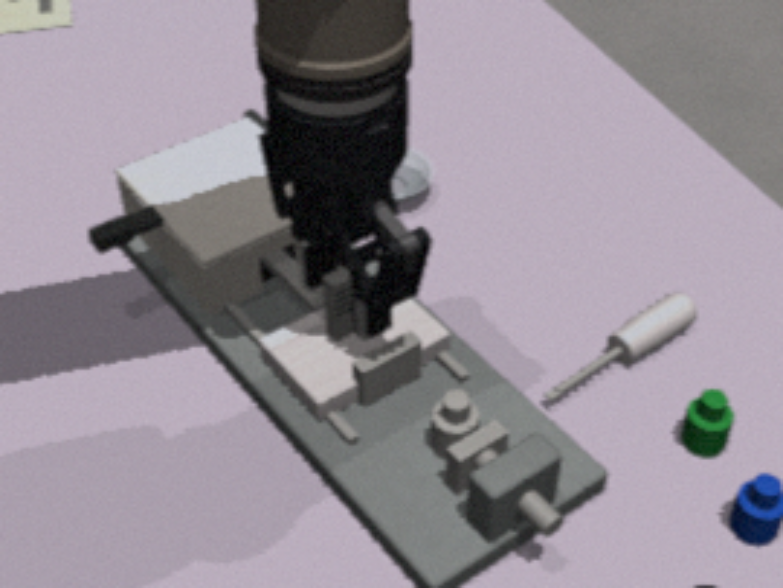

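Fingers straddle the thumb (340,300) on both sides. Closing on it.

```bash
python3 -m crank '[[[0,0,0],[0,0,0],0.0],[[0,0,0],[0,0,0],0.0],[[0,0,0],[0,0,0],0.0],[[0,0,0],[0,0,0],0.0],[[0,0,0],[0,0,0],0.0],[[0,0,0],[0,0,0],0.0]]' 25
```

```text
t: 3.55
eef_pos: [0.5769, -0.0939, 0.0719]
tool_rot: [0.0, 0.995, 0.098, 0.0]
contact_force: [-2.0, -0.0, 7.0]
gripper_width: 0.137
```

```bash
python3 -m crank '[[[0,0.004,0],[0,0,0],0.0],[[0,0.004,0],[0,0,0],0.0],[[0,0.004,0],[0,0,0],0.0],[[0,0.004,0],[0,0,0],0.0],[[0,0.004,0],[0,0,0],0.0],[[0,0.004,0],[0,0,0],0.0],[[0,0.004,0],[0,0,0],0.0],[[0,0.002,0],[0,0,0],0.0]]'
python3 - <<'E'
from h import *
o,M=tgt([.5769,-.0939,.0719]); print('force tool',M.T@o['contact_force'])
p,d=bot.read_camera("side"); cv2.imwrite("pics/side3.png",cv2.resize(p[120:330,180:450,::-1],None,fx=2.9,fy=2.8))
E
python3 -m crank '[[[0,0.002,0],[0,0,0],0.0],[[0,0.002,0],[0,0,0],0.0]]'
python3 -c "
from h import *
o,M=tgt([.5769,-.0939,.0719]); print('force tool',M.T@o['contact_force'])"
```

```text
t: 4.55
eef_pos: [0.5825, -0.1221, 0.0719]
tool_rot: [-0.001, 0.995, 0.098, 0.0]
contact_force: [-3.3, 4.7, 8.3]
gripper_width: 0.138
t 4.55 pos [ 0.5825 -0.1221  0.0719] F [-3.25  4.68  8.25] gw 0.138
toolx ang 11.24 z [-0.     0.001 -1.   ]
shift tool [ 0.     -0.0287  0.0001]
force tool [-2.27606243 -5.23019228 -8.24900129]
t: 4.85
eef_pos: [0.5832, -0.1258, 0.0719]
tool_rot: [-0.001, 0.995, 0.098, -0.0]
contact_force: [-2.7, 3.6, 7.2]
gripper_width: 0.138
t 4.85 pos [ 0.5832 -0.1258  0.0719] F [-2.74  3.55  7.25] gw 0.138
toolx ang 11.26 z [-0.     0.001 -1.   ]
shift tool [ 0.     -0.0325  0.0001]
force tool [-1.99476904 -4.03002667 -7.23990651]
```

View pics/side3.png

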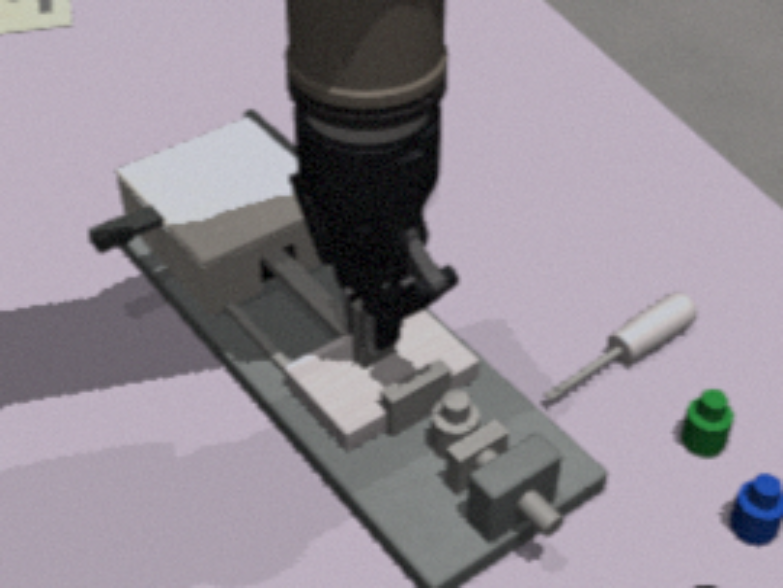

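The jaw follows the gripper; the plate (418,395) is now a few mm from the shaft (455,425). Next: small steps, watching the force along tool y.

```bash
cat > f.py <<'E'
from h import *
o=bot.get_obs(); w,x,y,z=o['tool_rot']; M=R.from_quat([x,y,z,w]).as_matrix()
print('t',round(o['t'],2),'travel',np.round(M.T@(o['eef_pos']-[.5769,-.0939,.0719])*1000,2),'Ft',np.round(M.T@o['contact_force'],2))
E
Z='[[0,0,0],[0,0,0],0.0]'
python3 -m crank '[[[0,0.002,0],[0,0,0],0.0],[[0,0.002,0],[0,0,0],0.0]]' >/dev/null; python3 f.py
python3 -m crank '[[[0,0.001,0],[0,0,0],0.0],[[0,0.001,0],[0,0,0],0.0]]' >/dev/null; python3 f.py
python3 -m crank '[[[0,0.001,0],[0,0,0],0.0],[[0,0.001,0],[0,0,0],0.0]]' >/dev/null; python3 f.py
python3 - <<'E'
from h import *
for n in ("side","top"):
    p,d=bot.read_camera(n); cv2.imwrite(f"pics/{n}4.png",cv2.resize(p[180:330,320:420,::-1] if n=='side' else p[180:260,340:440,::-1],None,fx=4,fy=4,interpolation=cv2.INTER_CUBIC))
E
```

```text
t 5.1 travel [-0.05 36.49 -0.07] Ft [-2.04 -3.81 -8.08]
t 5.35 travel [-1.000e-02  3.854e+01 -9.000e-02] Ft [-3.15 -3.57 -8.91]
t 5.6 travel [-0.04 39.94 -0.11] Ft [-2.63 -5.63 -8.46]
```

View pics/side4.png

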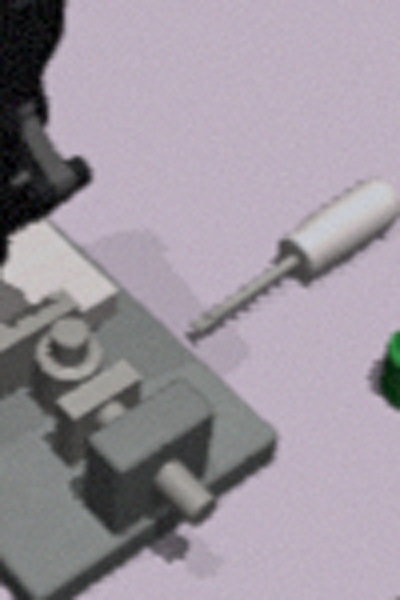

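The jaw plate has reached the shaft (68,355) and the anvil (98,395) still looks at rest. Continuing.

```bash

for i in 1 2 3; do :; done
python3 -m crank '[[[0,0.001,0],[0,0,0],0.0],[[0,0,0],[0,0,0],0.0]]' >/dev/null; python3 f.py
python3 -m crank '[[[0,0.001,0],[0,0,0],0.0],[[0,0,0],[0,0,0],0.0]]' >/dev/null; python3 f.py
python3 -m crank '[[[0,0.001,0],[0,0,0],0.0],[[0,0,0],[0,0,0],0.0]]' >/dev/null; python3 f.py
python3 -m crank '[[[0,0.001,0],[0,0,0],0.0],[[0,0,0],[0,0,0],0.0]]' >/dev/null; python3 f.py
python3 - <<'E'
from h import *
for n in ("side","top"):
    p,d=bot.read_camera(n); cv2.imwrite(f"pics/{n}5.png",cv2.resize(p[180:330,320:420,::-1] if n=='side' else p[180:260,340:440,::-1],None,fx=4,fy=4,interpolation=cv2.INTER_CUBIC))
E
```

```text
t 5.95 travel [-2.000e-02  4.098e+01 -1.100e-01] Ft [-2.43 -4.02 -8.56]
t 6.2 travel [-0.05 41.97 -0.09] Ft [-2.01 -5.38 -7.89]
t 6.45 travel [-0.06 42.97 -0.1 ] Ft [-2.93 -5.5  -8.42]
t 6.7 travel [-0.1  43.96 -0.08] Ft [-2.69 -4.29 -8.15]
```

View pics/side5.png

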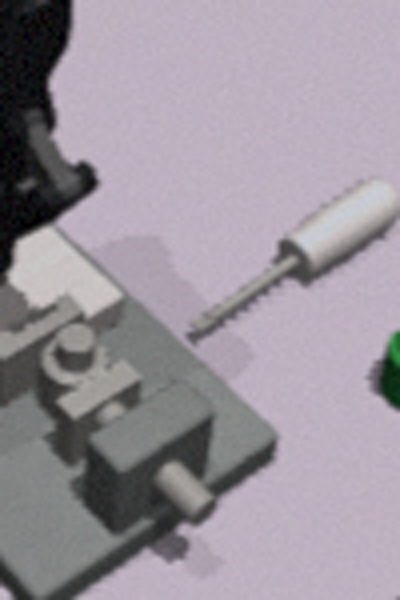

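View pics/top5.png

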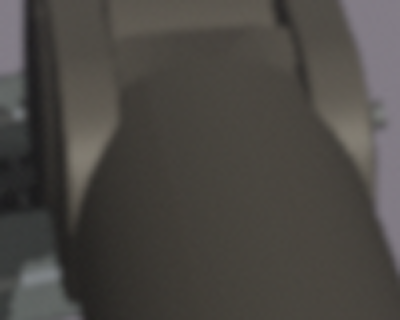

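Shaft (75,345) is moving with the jaw. The anvil (98,393) hasn't moved yet.

```bash

python3 -m crank '[[[0,0.001,0],[0,0,0],0.0],[[0,0,0],[0,0,0],0.0]]' >/dev/null; python3 f.py
python3 -m crank '[[[0,0.001,0],[0,0,0],0.0],[[0,0,0],[0,0,0],0.0]]' >/dev/null; python3 f.py
python3 -m crank '[[[0,0.001,0],[0,0,0],0.0],[[0,0,0],[0,0,0],0.0]]' >/dev/null; python3 f.py
python3 -m crank '[[[0,0.001,0],[0,0,0],0.0],[[0,0,0],[0,0,0],0.0]]' >/dev/null; python3 f.py
python3 - <<'E'
from h import *
for n in ("side",):
    p,d=bot.read_camera(n); np.savez('pics/side6.npz',p=p,d=d); cv2.imwrite(f"pics/{n}6.png",cv2.resize(p[180:330,320:420,::-1] if n=='side' else p[180:260,340:440,::-1],None,fx=4,fy=4,interpolation=cv2.INTER_CUBIC))
E
```

```text
t 7.05 travel [-0.08 44.94 -0.1 ] Ft [-2.88 -6.1  -8.77]
t 7.3 travel [-0.06 45.95 -0.11] Ft [-3.76 -5.18 -7.31]
t 7.55 travel [-0.08 46.85 -0.11] Ft [-3.06 -4.92 -8.36]
t 7.8 travel [-0.09 47.62 -0.12] Ft [-3.51 -5.11 -7.98]
```

View pics/side6.png

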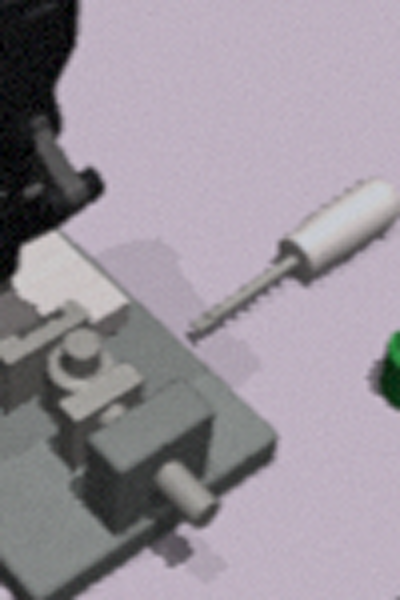

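```bash
cat > trk.py <<'E'
from h import *
import sys
yv=np.array([.193,-.981,0])
a=np.array([.602,-.222,.045]); q=proj('side',[a,a+.005*yv]); dirn=(q[1]-q[0])/5
def track(new):
    old=np.load('pics/side0.npz')['p']
    g=lambda i:i.astype(np.float32).mean(2)
    G0,G1=g(old),g(new)
    print('px/mm',np.round(dirn,3))
    for name,(u0,u1,v0,v1) in {'anvilbar':(335,357,268,288),'pin':(361,376,293,311),'block(fixed)':(340,375,276,296)}.items():
        # shift along the motion line minimising difference, local affine in brightness
        best=[]
        u,v=np.meshgrid(np.arange(u0,u1),np.arange(v0,v1))
        for s in np.arange(-3,12,.1):
            w=cv2.remap(G0,(u-s*dirn[0]).astype(np.float32),(v-s*dirn[1]).astype(np.float32),cv2.INTER_CUBIC)
            best.append((np.corrcoef(w.ravel(),G1[v0:v1,u0:u1].ravel())[0,1],s))
        b=max(best); print(name,'mm',round(b[1],1),'r',round(b[0],3))
E
python3 -c "
from trk import *
track(np.load('pics/side6.npz')['p'])"
```

```text
px/mm [0.396 0.404]
anvilbar mm 1.6 r 0.675
pin mm 0.9 r 0.97
block(fixed) mm 0.6 r 0.964
```

I'll replace that correlation with a plain edge measurement: the intensity profile along the anvil's rear pin, and the half-height crossing of its tip.

```bash
cat > trk.py <<'E'
from h import *
def pin(p,show=False):
    G=p.astype(np.float32).mean(2); y=np.array([.193,-.981,0])
    a=np.array([.602,-.222,.045]); q=proj('side',[a,a+.1*y]); s=np.linalg.norm(q[1]-q[0])/100; dr=(q[1]-q[0])/100/s
    n=np.array([-dr[1],dr[0]])
    c=np.array([366.,302.])  # on the pin
    t=np.arange(-4,14,.1); out=[]
    prof=np.zeros(len(t))
    for k in (-1.5,-.75,0,.75,1.5):
        pts=c+n*k+t[:,None]*dr
        prof+=cv2.remap(G,pts[:,0].astype(np.float32)[None],pts[:,1].astype(np.float32)[None],cv2.INTER_LINEAR)[0]/5
    if show: print('px/mm',round(s,3),np.round(prof[::5]).astype(int))
    return t,prof,s
def tip(p,lo=1,hi=11):
    t,f,s=pin(p); g=np.gradient(cv2.GaussianBlur(f[None].astype(np.float32),(0,0),4)[0])
    m=(t>lo)&(t<hi); w=np.clip(g[m],0,None); w[w<.5*w.max()]=0
    return (t[m]*w).sum()/w.sum()/s
E
python3 -m crank '[[[0,0.001,0],[0,0,0],0.0],[[0,0.001,0],[0,0,0],0.0],[[0,0,0],[0,0,0],0.0]]' >/dev/null; python3 f.py
python3 - <<'E'
from trk import *
p,d=bot.read_camera('side'); np.savez('pics/side7.npz',p=p,d=d)
for i in (0,6,7):
    q=np.load(f'pics/side{i}.npz')['p']; pin(q,True); print(i,'tip mm',tip(q))
cv2.imwrite("pics/side7.png",cv2.resize(p[230:330,320:420,::-1],None,fx=6,fy=6,interpolation=cv2.INTER_CUBIC))
E
```

```text
t 8.22 travel [-0.11 49.1  -0.16] Ft [-3.04 -7.21 -9.04]
px/mm 0.618 [131 131 132 132 132 132 131 131 132 131 131 132 132 132 131 132 133 131
 124 109  88  70  58  58  69  91 118 142 156 160 161 161 160 159 159 160]
0 tip mm 14.29118158610211
px/mm 0.618 [151 151 151 151 151 152 153 152 152 152 151 151 153 153 153 153 153 153
 152 148 138 121  96  79  69  68  83 108 139 164 181 187 187 187 187 186]
6 tip mm 15.854015632466737
px/mm 0.618 [152 152 153 153 153 153 153 153 153 153 153 153 152 153 153 154 154 154
 155 154 153 149 139 117  93  73  68  72  89 117 147 170 183 187 188 187]
7 tip mm 16.749248994961622
```

View pics/side7.png

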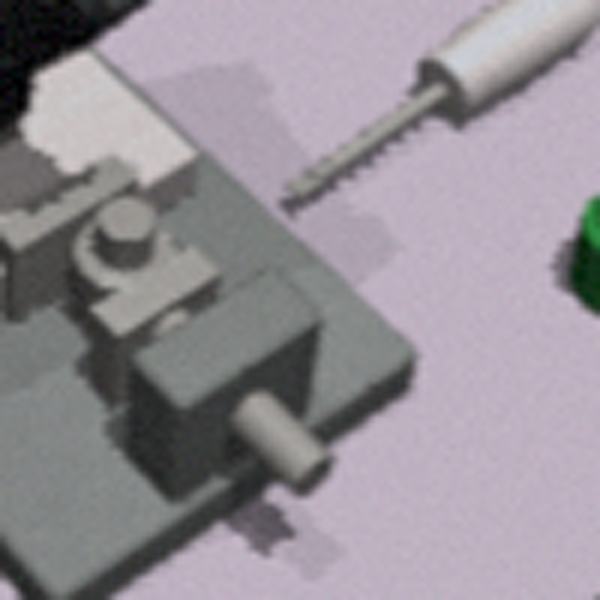

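The pin tip moved about 2.9 mm in total, so contact was at about 46.2 mm of travel. The pin slid 1.5 mm while the arm moved 1.5 mm, which agrees. Pushing about 2.3 mm more.

```bash

python3 -m crank '[[[0,0.001,0],[0,0,0],0.0],[[0,0.001,0],[0,0,0],0.0],[[0,0,0],[0,0,0],0.0],[[0,0,0],[0,0,0],0.0]]' >/dev/null; python3 f.py
python3 - <<'E'
from trk import *
p,d=bot.read_camera('side'); np.savez('pics/side8.npz',p=p,d=d)
for i in (0,6,7,8):
    q=np.load(f'pics/side{i}.npz')['p'];t,f,s=pin(q); b=f[:60].mean(); lo=f.min(); k=np.argmax(f<(b+lo)/2); print(i,'tip mm',round(tip(q),2),'fall mm',round(t[k]/s,2))
E
```

```text
t 8.78 travel [-0.12 50.6  -0.15] Ft [-3.61 -8.27 -8.95]
0 tip mm 14.29 fall mm 9.54
6 tip mm 15.85 fall mm 11.0
7 tip mm 16.75 fall mm 12.45
8 tip mm 17.35 fall mm 14.07
```

```bash

python3 -m crank '[[[0,0.001,0],[0,0,0],0.0],[[0,0,0],[0,0,0],0.0],[[0,0,0],[0,0,0],0.0],[[0,0,0],[0,0,0],0.0]]' >/dev/null; python3 f.py
python3 - <<'E'
from trk import *
p,d=bot.read_camera('side'); np.savez('pics/side9.npz',p=p,d=d)
for i in (0,8,9):
    q=np.load(f'pics/side{i}.npz')['p'];t,f,s=pin(q); b=f[:60].mean(); lo=f.min(); k=np.argmax(f<(b+lo)/2); print(i,'tip mm',round(tip(q),2),'fall mm',round(t[k]/s,2))
E
```

```text
t 9.32 travel [-0.14 51.35 -0.19] Ft [ -3.67 -10.57 -10.19]
0 tip mm 14.29 fall mm 9.54
8 tip mm 17.35 fall mm 14.07
9 tip mm 17.5 fall mm 14.72
```

The anvil has given about 5.2 mm. Before opening I'll ease the commanded pose back a bit to unload the arm, so it doesn't spring forward.

```bash

python3 -m crank '[[[0,-0.001,0],[0,0,0],0.0],[[0,0,0],[0,0,0],0.0]]' >/dev/null; python3 f.py
python3 -m crank '[[[0,-0.001,0],[0,0,0],0.0],[[0,0,0],[0,0,0],0.0]]' >/dev/null; python3 f.py
```

```text
t 9.62 travel [-0.09 51.33 -0.16] Ft [-3.46 -7.55 -9.58]
t 9.88 travel [-5.000e-02  5.132e+01 -1.100e-01] Ft [-2.73 -4.4  -8.08]
```

```bash

python3 -m crank '[[[0,-0.001,0],[0,0,0],0.0],[[0,0,0],[0,0,0],0.0]]' >/dev/null; python3 f.py
python3 -m crank '[[[0,0,0],[0,0,0],0.015],[[0,0,0],[0,0,0],0.02],[[0,0,0],[0,0,0],0.03],[[0,0,0],[0,0,0],0.05],[[0,0,0],[0,0,0],0.05],[[0,0,0],[0,0,0],0.05]]'; python3 f.py
python3 - <<'E'
from trk import *
p,d=bot.read_camera('side'); np.savez('pics/side10.npz',p=p,d=d)
for i in (0,9,10):
    q=np.load(f'pics/side{i}.npz')['p'];t,f,s=pin(q); b=f[:60].mean(); lo=f.min(); k=np.argmax(f<(b+lo)/2); print(i,'tip mm',round(tip(q),2),'fall mm',round(t[k]/s,2))
cv2.imwrite("pics/side10.png",cv2.resize(p[120:330,180:450,::-1],None,fx=2.9,fy=2.8))
E
```

```text
t 10.12 travel [-3.000e-02  5.127e+01 -6.000e-02] Ft [-1.86 -1.78 -6.31]
t: 10.88
eef_pos: [0.5867, -0.1449, 0.0713]
tool_rot: [-0.0, 0.995, 0.098, -0.0]
contact_force: [1.0, 0.2, -0.5]
gripper_width: 0.585
t 10.88 travel [-0.32 51.95  0.62] Ft [ 0.98 -0.05  0.46]
0 tip mm 14.29 fall mm 9.54
9 tip mm 17.5 fall mm 14.72
10 tip mm 17.56 fall mm 14.72
```

View pics/side10.png

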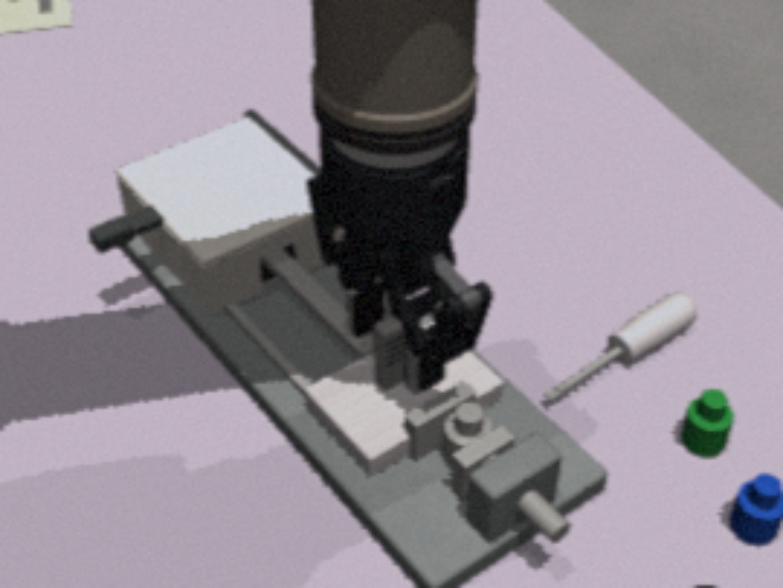

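The jaw is released; the pin position is unchanged at 5.2 mm and the shaft stands upright between jaw plate and anvil at (468,425). Now up and over to the tab.

```bash

python3 -m crank '[[[0,0,-0.03],[0,0,0],0.05],[[0,0,-0.04],[0,0,0],0.05],[[0,0,-0.03],[0,0,0],0.05],[[-0.017,-0.038,0],[0,0,0],0.05],[[-0.017,-0.038,0],[0,0,0],0.05],[[-0.017,-0.038,0],[0,0,0],0.05],[[-0.017,-0.038,0],[0,0,0],0.05],[[-0.017,-0.037,0],[0,0,0],0.05],[[0,0,0],[0,0,0],0.05]]'
python3 - <<'E'
from h import *
for n in ("top","side"):
    p,d=bot.read_camera(n); np.savez(f'pics/{n}11.npz',p=p,d=d); cv2.imwrite(f"pics/{n}11.png",cv2.resize(p[120:330,180:450,::-1],None,fx=2.9,fy=2.8))
o,M=tgt([.466,.0242,.064]); print(np.round(o['q'],3))
E
```

```text
t: 12.05
eef_pos: [0.465, 0.0265, 0.1715]
tool_rot: [-0.0, 0.995, 0.1, -0.0]
contact_force: [-0.1, -0.1, -1.4]
gripper_width: 0.586
t 12.15 pos [0.4669 0.0239 0.1716] F [-0.41 -0.55  0.01] gw 0.584
toolx ang 11.23 z [ 0.001 -0.    -1.   ]
shift tool [-0.0009 -0.0005  0.1076]
[ 0.132  0.255 -0.362  2.091  0.124  0.815 -1.679]
```

View pics/side11.png

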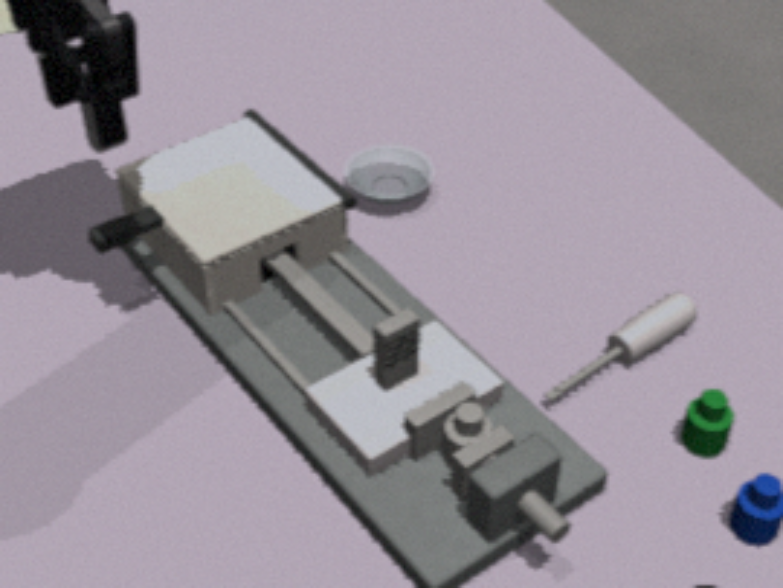

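View pics/top11.png

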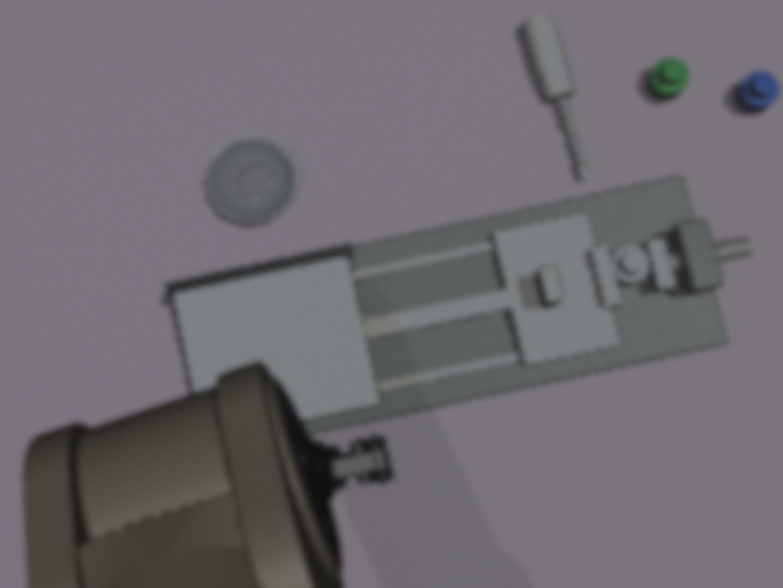

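The thumb is free at (395,345), the shaft remains clamped, and the gripper is above the tab (125,230). I'll tilt the tool outward 15° first so the 50° swing stays well within the wrist range.

```bash

python3 -m crank '[[[0,0,0.02],[0,7.5,0],0.05],[[0,0,0.02],[0,7.5,0],0.05],[[0,0,0],[0,0,0],0.05],[[0,0,0],[0,0,0],0.05]]'
python3 - <<'E'
from h import *
o,M=tgt([.4673,.0245,.0642]); print(np.round(o['q'],3))
E
```

```text
t: 12.65
eef_pos: [0.4708, 0.0242, 0.1324]
tool_rot: [-0.012, 0.987, 0.096, 0.13]
contact_force: [0.5, -0.1, 0.1]
gripper_width: 0.588
t 12.65 pos [0.4708 0.0242 0.1324] F [ 0.54 -0.07  0.11] gw 0.588
toolx ang 11.14 z [ 0.254  0.05  -0.966]
shift tool [-0.0209 -0.001   0.065 ]
[ 0.128  0.223 -0.342  2.293  0.202  0.384 -1.75 ]
```

```bash

python3 -m crank '[[[-0.02,-0.001,0.005],[0,0,0],0.05],[[0,0,0.02],[0,0,0],0.05],[[0,0,0.02],[0,0,0],0.05],[[0,0,0.018],[0,0,0],0.05],[[0,0,0],[0,0,0],0.05]]'
python3 - <<'E'
from h import *
o,M=tgt([.4673,.0245,.0642]); print(np.round(o['q'],3))
p,d=bot.read_camera("side"); cv2.imwrite("pics/side12.png",cv2.resize(p[120:270,160:330,::-1],None,fx=4,fy=4))
E
```

```text
t: 13.28
eef_pos: [0.4677, 0.0251, 0.0653]
tool_rot: [-0.012, 0.987, 0.097, 0.129]
contact_force: [-0.1, 0.3, -0.2]
gripper_width: 0.584
t 13.275 pos [0.4677 0.0251 0.0653] F [-0.11  0.28 -0.21] gw 0.584
toolx ang 11.21 z [ 0.253  0.05  -0.966]
shift tool [-0.0008  0.0005  0.001 ]
[-0.004  0.355 -0.208  2.348  0.369  0.198 -1.918]
```

View pics/side12.png

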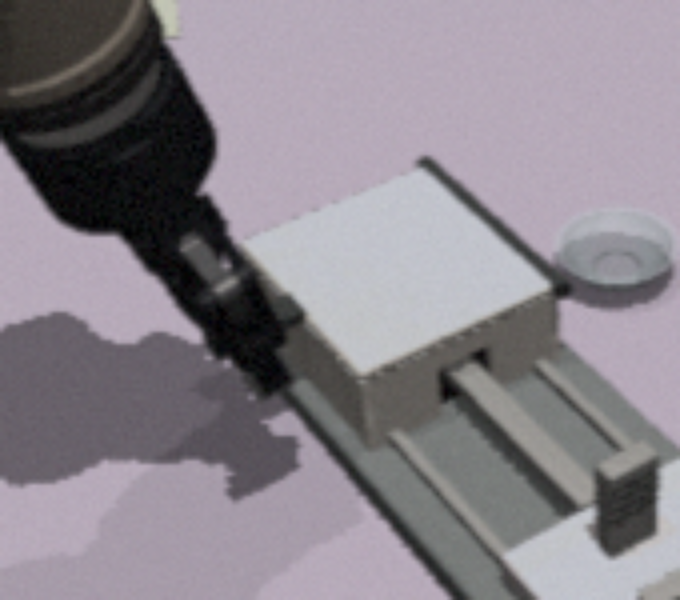

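The fingers straddle the tab (285,310); j6 is at 0.198, close to its lower limit, but the lift moves it away from there. Closing.

```bash

python3 -m crank '[[[0,0,0],[0,0,0],0.0],[[0,0,0],[0,0,0],0.0],[[0,0,0],[0,0,0],0.0],[[0,0,0],[0,0,0],0.0],[[0,0,0],[0,0,0],0.0]]' 40
python3 - <<'E'
from h import *
o,M=tgt([.4673,.0245,.0642]); print(np.round(o['q'],3))
# plan: TCP relative to hinge in gauge frame
x=np.array([.981,.193,0]);z=np.array([0,0,1]);H=np.array([.606,.0518,.066])
r=o['eef_pos']-H; rx,rz=r@x,r@z; print('rel',rx,rz, 'y',r@np.array([-.193,.981,0]))
tx=M[:,0];tz=M[:,2]
prev=None
for th in range(0,55,5):
    a=np.radians(th); c,s=np.cos(a),np.sin(a)
    P=np.array([rx*c+rz*s,-rx*s+rz*c]); print(th,np.round(P,4))
# constant tool-frame step for 5deg
a=np.radians(5);c,s=np.cos(a),np.sin(a)
d=(rx*c+rz*s-rx)*x+(-rx*s+rz*c-rz)*z; print('5deg step in tool',np.round(M.T@d,5))
E
```

```text
t: 13.95
eef_pos: [0.4664, 0.0258, 0.0659]
tool_rot: [-0.013, 0.987, 0.097, 0.131]
contact_force: [-1.9, 5.0, 2.9]
gripper_width: 0.18
t 13.95 pos [0.4664 0.0258 0.0659] F [-1.93  5.03  2.89] gw 0.18
toolx ang 11.26 z [ 0.255  0.051 -0.966]
shift tool [0.0001 0.0014 0.0018]
[-0.004  0.352 -0.209  2.352  0.369  0.194 -1.919]
rel -0.1419506318756365 -7.486613918131213e-05 y 0.0014030863853416904
0 [-1.42e-01 -1.00e-04]
5 [-0.1414  0.0123]
10 [-0.1398  0.0246]
15 [-0.1371  0.0367]
20 [-0.1334  0.0485]
25 [-0.1287  0.0599]
30 [-0.123   0.0709]
35 [-0.1163  0.0814]
40 [-0.1088  0.0912]
45 [-0.1004  0.1003]
50 [-0.0913  0.1087]
5deg step in tool [ 3.740e-03 -1.000e-05 -1.181e-02]
```

The tab is gripped at 15.4 mm opening against its 16 mm width. Now lifting along the arc, 5° per row: a constant shift in the tool axes plus a −5° turn about tool y.

```bash

python3 -m crank '[[[0.0019,0,-0.0059],[0,-2.5,0],0.0],[[0.0037,0,-0.0118],[0,-5,0],0.0],[[0.0037,0,-0.0118],[0,-5,0],0.0],[[0.0019,0,-0.0059],[0,-2.5,0],0.0],[[0,0,0],[0,0,0],0.0]]'
cat > a.py <<'E'
from h import *
o=bot.get_obs();w,a,b,c=o['tool_rot'];M=R.from_quat([a,b,c,w]).as_matrix()
x=np.array([.981,.193,0]);H=np.array([.606,.0518,.066]);r=o['eef_pos']-H
print('t',round(o['t'],2),'rel',np.round([r@x,r[2]],4),'rad',round(np.hypot(r@x,r[2]),4),'arc deg',round(np.degrees(np.arctan2(r[2],-(r@x))),2),'tilt deg',round(15-np.degrees(np.arctan2(M[:,2]@x,-M[2,2])),2),'gw',round(o['gripper_width'],3),'F',np.round(o['contact_force'],1),'q',np.round(o['q'],2))
E
python3 a.py
python3 - <<'E'
from h import *
p,d=bot.read_camera("side"); cv2.imwrite("pics/side13.png",cv2.resize(p[80:270,130:330,::-1],None,fx=3.2,fy=3))
E
```

```text
t: 14.58
eef_pos: [0.471, 0.0267, 0.1024]
tool_rot: [-0.001, 0.995, 0.098, -0.0]
contact_force: [-1.6, 4.4, -0.1]
gripper_width: 0.173
t 14.57 rel [-0.1372  0.0364] rad 0.142 arc deg 14.85 tilt deg 15.05 gw 0.173 F [-1.6  4.4 -0.1] q [ 0.12  0.38 -0.37  2.13  0.22  0.67 -1.77]
```

View pics/side13.png

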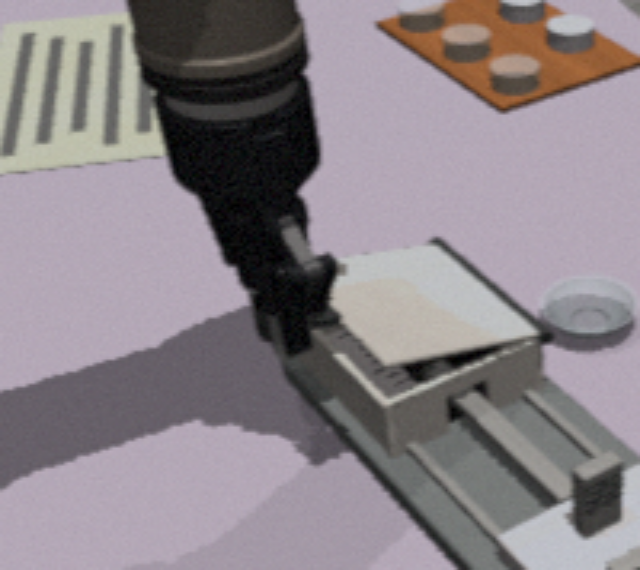

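The cover is lifting with the tab, with its front edge raised around (350,360). Continuing.

```bash

python3 -m crank '[[[0.0019,0,-0.0059],[0,-2.5,0],0.0],[[0.0037,0,-0.0118],[0,-5,0],0.0],[[0.0037,0,-0.0118],[0,-5,0],0.0],[[0.0019,0,-0.0059],[0,-2.5,0],0.0]]' >/dev/null
python3 a.py
python3 -m crank '[[[0.0019,0,-0.0059],[0,-2.5,0],0.0],[[0.0037,0,-0.0118],[0,-5,0],0.0],[[0.0037,0,-0.0118],[0,-5,0],0.0],[[0.0019,0,-0.0059],[0,-2.5,0],0.0]]' >/dev/null
python3 a.py
```

```text
t 15.12 rel [-0.1231  0.0708] rad 0.142 arc deg 29.88 tilt deg 30.19 gw 0.179 F [-3.3  3.8  1.5] q [ 0.1   0.47 -0.37  1.9   0.17  1.07 -1.73]
t 15.62 rel [-0.1007  0.1002] rad 0.142 arc deg 44.84 tilt deg 45.28 gw 0.177 F [-4.2  3.4  5.8] q [ 0.05  0.61 -0.34  1.66  0.15  1.43 -1.72]
```

```bash

python3 -m crank '[[[0.0019,0,-0.0059],[0,-2.5,0],0.0],[[0.0019,0,-0.0059],[0,-2.5,0],0.0],[[0,0,0],[0,0,0],0.0],[[0,0,0],[0,0,0],0.0],[[0,0,0],[0,0,0],0.0]]' >/dev/null
python3 a.py
python3 - <<'E'
from trk import *
for n in ("top","side"):
    p,d=bot.read_camera(n); np.savez(f'pics/{n}14.npz',p=p,d=d); cv2.imwrite(f"pics/{n}14.png",cv2.resize(p[60:330,130:450,::-1],None,fx=2.4,fy=2.2))
for i in (0,10,14):
    q=np.load(f'pics/side{i}.npz')['p'];t,f,s=pin(q); b=f[:60].mean(); lo=f.min(); k=np.argmax(f<(b+lo)/2); print(i,'tip mm',round(tip(q),2),'fall mm',round(t[k]/s,2))
E
```

```text
t 16.25 rel [-0.0918  0.1084] rad 0.142 arc deg 49.75 tilt deg 50.15 gw 0.178 F [-4.8  3.9  6. ] q [ 0.03  0.66 -0.33  1.58  0.14  1.55 -1.72]
0 tip mm 14.29 fall mm 9.54
10 tip mm 17.56 fall mm 14.72
14 tip mm 17.5 fall mm 14.72
```

View pics/side14.png

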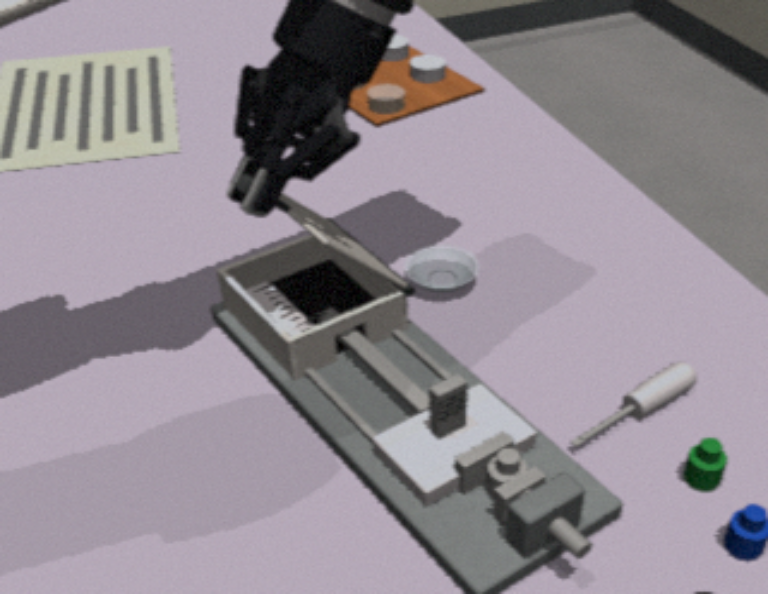

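View pics/top14.png

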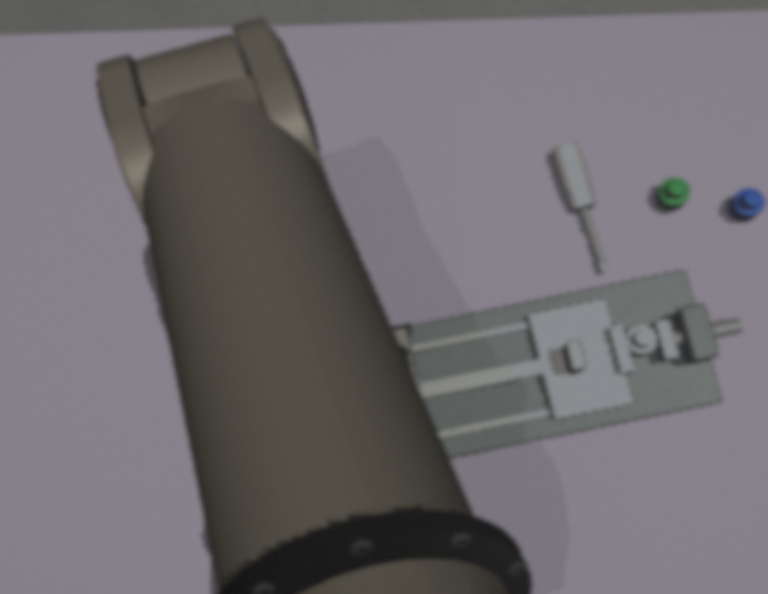

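The cover stands open with the scale visible at (285,305), and the shaft is still clamped. I'll check the cover angle independently by casting rays for its edge onto the gauge's side plane.

```bash
python3 - <<'E'
from h import *
x=np.array([.981,.193,0]);y=np.array([-.193,.981,0]);H=np.array([.606,.0518,.066])
c=bot.calibration('side');E=np.array(c['extrinsics'])
def onplane(u,v,off):
    r=E[:3,:3]@[(u-c['cx'])/c['fx'],(v-c['cy'])/c['fy'],1]; P0=H+off*y
    k=((P0-E[:3,3])@y)/(r@y); P=E[:3,3]+k*r-H; return P@x,P[2]
A=onplane(410/2.4+130,290/2.2+60,-.061);B=onplane(322/2.4+130,238/2.2+60,-.061)
print(A,B,np.degrees(np.arctan2(B[1]-A[1],A[0]-B[0])))
# depth points of the cover
z=np.load('pics/side14.npz');P=cloud('side',z['d'])-H
for px in ((300,215),(310,222),(330,238),(345,245),(360,258),(375,268)):
    q=P[int(px[1]/2.2+60),int(px[0]/2.4+130)]; print(px,np.round([q@x,q@y,q[2]],4),round(np.degrees(np.arctan2(q[2],-(q@x))),1))
E
python3 a.py
```

```text
(np.float64(0.002713173395013849), np.float64(-0.000203522932128275)) (np.float64(-0.0715242493987731), np.float64(0.09014528245057268)) 50.590883836078014
(300, 215) [-0.0559  0.0005  0.072 ] 52.2
(310, 222) [-0.0519 -0.0064  0.0674] 52.4
(330, 238) [-0.0553 -0.0409  0.0712] 52.2
(345, 245) [-0.0391 -0.0328  0.0523] 53.2
(360, 258) [-0.0369 -0.0531  0.0498] 53.5
(375, 268) [-0.0262 -0.0557  0.0371] 54.7
t 16.35 rel [-0.0918  0.1084] rad 0.142 arc deg 49.74 tilt deg 50.14 gw 0.176 F [-4.9  2.6  5.3] q [ 0.03  0.66 -0.33  1.58  0.14  1.55 -1.72]
```

Edge rays give 50.6°, the arc gives 49.7° and the tool turn 50.1°. Everything is still, so I'm handing in.

```bash
python3 -c "
from station import bot
import numpy as np
print(np.abs(bot.get_obs()['joint_vel']).max()); print(bot.hand_in())"
```

```text
0.0013306799173080017
the job is handed in; nothing more can be done
None
```

I clamped the shaft, let go of the jaw, then lifted the cover by its tab and handed in at 16.4 s still holding it at about 50°. The hand-in reports no verdict, so success is judged only by my own checks.

- **Clamp:** I gripped the thumb plate and slid the jaw about 51 mm. The anvil's rear pin moved about 5.2 mm by its sharper (dark) edge. Jaw travel past contact gives about 5.1 mm. The pin stayed in the same place after I opened the fingers and in the last pictures, with the shaft upright between jaw and anvil.
- **Cover:** The angle came out at 49.7° from the arc of the tool, 50.1° from the tool's turn and 50.6° from rays along the cover's edge. The grip was steady at about 15 mm opening on the 16 mm tab, and the arm was at rest.
- **Disagreements:** The pin tip's outer edge showed only about 3.2 mm of movement. I put that down to its shadow blurring the edge and trusted the other two figures. Depth points on the cover read 52 to 55°, which I put down to them lying on its upper face, a few mm above the hinge line.
- **Bystanders:** I never went near the loupe, dish or screwdriver. The dish and screwdriver looked unmoved in the last pictures. I did not measure any of the three, and the loupe was outside most of the frames I viewed.

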